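# Pick the stepped shaft from the parts tote and caliper its length

## Task

From the parts tote, reach under the carrying bar and pick out the steel shaft that has a thin spigot on one end only, leaving the other parts in the tote. Lay it lengthwise in the V-cradle of the bench caliper, between the jaws, and let go of it; then gently slide the moving jaw up until the shaft is nipped between both jaws, and leave it there. Leave the beaker, cup and check weight where they are.

Things in the scene. Friction and masses are not known exactly. Their poses are not given: they have to be found in the camera images.
- stepped_shaft: THE PART TO MEASURE: turned steel shaft lying down: round body 28 mm diameter, 50 mm long, with a thinner spigot (14 mm diameter, 20 mm long) on ONE end only; 70 mm overall, about 0.26 kg. Origin on the axis at the middle of the thick body, 14 mm above the tote floor at the start; x along the axis to the spigot (spigot tip at x=+45 mm, plain end at x=-25 mm).
- plain_shaft: another steel shaft lying in the tote, 28 mm diameter over its whole 70 mm, no spigot. Origin at its centre, x along its axis. Stays in the tote.
- double_shaft: another steel shaft lying in the tote, 28 mm diameter and 34 mm long body with a 14 mm spigot 18 mm long on BOTH ends (70 mm overall). Origin at its centre, x along its axis. Stays in the tote.
- tote: black open tote (carrying tray) standing on the bench, 200 mm (x) by 400 mm (y), walls 45 mm high and 5 mm thick, floor 5 mm thick, fixed. At the middle of each short end (y=+-198 mm) an upright, 30 mm wide (x), rises to carry the carrying bar. The shafts lie across under the bar, about 80 mm apart. Origin: centre of the underside, z up.
- tote_bar (a point): middle of the tote's round carrying bar, 16 mm in diameter, running along the tote's y over its whole length, its axis 168 mm above the bench, straight above the tote's long centre line. A gripper coming straight down on a shaft would strike it; lean the tool to pass beside it.
- hex_plug: steel hexagonal plug, 34 mm across flats, 30 mm high, at one end of the tote. Origin under its centre. Stays in the tote.
- flange_ring: flat steel ring, 48 mm outer diameter, 12 mm high, at one end of the tote. Origin under its centre. Stays in the tote.
- bush: brass bush, 40 mm outer diameter, 22 mm high, in the tote. Origin under its centre. Stays in the tote.
- key_block: steel block 40 x 22 x 18 mm in the tote. Origin under its centre. Stays in the tote.
- pin_a: aluminium bar 16 x 60 x 12 mm along the far wall of the tote. Origin under its centre. Stays in the tote.
- pin_b: steel bar 14 x 70 x 12 mm along the near wall of the tote. Origin under its centre. Stays in the tote.
- disc_cap: aluminium disc, 32 mm diameter, 12 mm high, by the far wall of the tote. Origin under its centre. Stays in the tote.
- caliper: bench caliper, fixed: base 220 (x, -115 to 105) x 80 (y) x 20 mm. Along x: fixed jaw at the -x end (14 mm thick, 50 wide, top 54 mm above the bench); V-cradle, 20 mm wide, 130 mm long, from 10 mm past the fixed jaw's face, upper edges 30 mm above the bench; then the sliding jaw. A 28 mm shaft in the V has its axis 40 mm above the bench. Origin: centre of underside; x to sliding jaw.
- anvil (a point): point on the face of the fixed jaw, on the axis of a 28 mm shaft lying in the V-cradle (40 mm above the bench). Axes as the caliper: x points from the face along the cradle to the sliding jaw.
- jaw (a joint): opening of the caliper in m: the distance between the faces of the fixed and the sliding jaw. Grows as it opens; 0 to 0.15. The slide has about 2 N of friction and stays where it is left.
- jaw_grip (a point): point to pinch the sliding jaw's upright black thumb grip: 20 mm long (x), 14 mm wide (y), from 55 to 91 mm above the bench; the point is in its middle, 78 mm above the bench, 12 mm behind the jaw's face. Axes as the caliper. The carriage below is 58 mm wide (y), 30 mm long (x), up to 55 mm above the bench.
- beaker: empty glass beaker, 70 mm diameter, 95 mm high, on the bench beyond the work. Origin under its centre.
- mud_cup: black cup, 70 mm diameter, 70 mm high, on the bench beyond the work. Origin under its centre.
- weight: steel check weight, 40 mm diameter, 50 mm high with its knob, on the bench beyond the work. Origin under its centre.

How it is judged (in metres and radians):
On the way, in this order (a step that is already met when the one before it is completed fails the run):
1. the stepped shaft lies in the V-cradle, let go, with the caliper jaws still open (y of stepped_shaft in the frame of anvil between -0.003 and 0.003 m and z of stepped_shaft in the frame of anvil between -0.003 and 0.003 m and x of stepped_shaft in the frame of anvil between 0.02 and 0.08 m and angle between the x axis of stepped_shaft and the x axis of caliper, either way round below 0.07 rad and contact force between the fingers and stepped_shaft below 0.1 N and value of joint jaw above 0.075 m), for 0.2 s.
2. the moving jaw presses on the shaft (over 0.5 N) with the shaft against the fixed jaw (y of stepped_shaft in the frame of anvil between -0.003 and 0.003 m and z of stepped_shaft in the frame of anvil between -0.003 and 0.003 m and x of stepped_shaft in the frame of anvil between 0.02 and 0.08 m and angle between the x axis of stepped_shaft and the x axis of caliper, either way round below 0.07 rad and contact force between jaw and stepped_shaft above 0.5 N and value of joint jaw below 0.0715 m), for 0.05 s.
At the end, for the whole second after the job is handed in: The stepped shaft lies at rest in the V-cradle, either way round (axis within 3 mm and 4 degrees of the cradle's), released, with the caliper opening at its 70 mm length (68 to 71.5 mm), so both jaws touch it; all the other parts are in the tote (y of stepped_shaft in the frame of anvil between -0.003 and 0.003 m and z of stepped_shaft in the frame of anvil between -0.003 and 0.003 m and x of stepped_shaft in the frame of anvil between 0.02 and 0.08 m and angle between the x axis of stepped_shaft and the x axis of caliper, either way round below 0.07 rad and value of joint jaw between 0.068 and 0.0715 m and linear speed of stepped_shaft below 0.01 m/s and contact force between the fingers and stepped_shaft below 0.1 N and x of plain_shaft in the frame of tote between -0.1 and 0.1 m and y of plain_shaft in the frame of tote between -0.2 and 0.2 m and z of each of plain_shaft, double_shaft, hex_plug, flange_ring, bush, key_block, pin_a, pin_b, disc_cap in the frame of tote below 0.045 m and x of double_shaft in the frame of tote between -0.1 and 0.1 m and y of double_shaft in the frame of tote between -0.2 and 0.2 m and x of hex_plug in the frame of tote between -0.1 and 0.1 m and y of hex_plug in the frame of tote between -0.2 and 0.2 m and x of flange_ring in the frame of tote between -0.1 and 0.1 m and y of flange_ring in the frame of tote between -0.2 and 0.2 m and x of bush in the frame of tote between -0.1 and 0.1 m and y of bush in the frame of tote between -0.2 and 0.2 m and x of key_block in the frame of tote between -0.1 and 0.1 m and y of key_block in the frame of tote between -0.2 and 0.2 m and x of pin_a in the frame of tote between -0.1 and 0.1 m and y of pin_a in the frame of tote between -0.2 and 0.2 m and x of pin_b in the frame of tote between -0.1 and 0.1 m and y of pin_b in the frame of tote between -0.2 and 0.2 m and x of disc_cap in the frame of tote between -0.1 and 0.1 m and y of disc_cap in the frame of tote between -0.2 and 0.2 m).
It fails at once if the jaw is rammed on the shaft (over 40 N) (contact force between jaw and stepped_shaft above 40 N).
It fails at once if another part is lifted out of the tote (height (world z) of any of plain_shaft, double_shaft, hex_plug, flange_ring, bush, key_block, pin_a, pin_b, disc_cap above 0.09 m).
It fails at once if the beaker, cup or check weight is moved more than 25 mm (distance of any of beaker, mud_cup, weight from where it was at the start of the episode above 0.025 m).
It also fails if it takes over 67 s, if anything falls off the work surface, if the arm or the gripper's body presses on something with over 40 N, if the wrist force passes 120 N, or if a joint passes its speed limit or range.

## Robot

A 6-joint arm with a two-finger parallel gripper is mounted at the origin on the work surface. World frame = base frame: x ahead of the robot, y to its left, z up, the work surface at z = 0. Lengths are in mm, angles in rad, forces in N, time in s.
With the tool pointing down it reaches from about 325 to 850 mm from the base axis. Payload 15.5 kg.
Tool frame: the origin (TCP) lies at the very end of the fingers, on their centre line; the grasp point (between the pads) lies 19 mm behind it; z points along the fingers, y is the line along which they close (so a half turn about z gives the same grasp; the last joint's range is limited). The gripper opens to 91 mm and grips with 3 to 60 N. Pads are 32 mm wide; open, the fingers measure 118 mm over their backs; the gripper's body (76 mm by 178 mm) begins 60 mm behind the grasp point.
Start: joints at [1.214, 0.494, 1.345, -0, 1.302, -0.096], TCP at [161.757, 603.706, 213.915] pointing down, gripper open.
Joint ranges: [-2.91, 2.91], [-0.82, 2.16], [0.22, 2.67], [-1.22, 4.37], [0.12, 2.79], [-3.08, 3.08]. Speed limits (rad/s): [1.89, 1.89, 2.57, 3.01, 3.01, 3.01].

## Interface

Orientations are given as a 3x3 rotation matrix whose columns are the frame's x, y, z axes.
In Python, from station import observe, viewer, job_done gives the robot as it stands. The module is installed in compiled form; this text tells all that it offers.
- The arm moves only by the tool step_arm, never from a script. Its argument "commands" is a list of rows, each a list of 5 numbers: the shift along the tool's x, y, z in cm, then the turn about the tool's z in degrees, then the opening, from 0 (shut) to 1 (fully open). A call has 1 to 12 rows; each row shifts and turns the commanded pose from where the row before left it, along the tool's axes as they then stand; what a row does not reach is not made up. A row lasts 1/12 s, in which the tool goes at most 41.7 mm and 7.16 degrees, less where a joint would pass 70% of its speed; a pose out of reach is approached as far as the arm can. A call is refused whole if a number of a shift passes 4.17 or a number of a turn 7.16, either way. A call with a gripper value outside its range is refused whole. The fingers move at their own pace and stop on an object; the grip force is fixed at half the most. Time passes only in rows, so rows that do not move let the fingers close. It gives the time, the measured TCP pose, the force, the opening and the grip force at its end, in the units of the state.
- observe(): the state, without advancing time (a new reading comes with each control period).
- viewer.grab_frame(name): name is "side" or "top" or "wrist"; returns the picture (480x640x3 uint8, red, green, blue); there is no depth.
- viewer.camera_info(name): a dict with "fx", "fy", "cx", "cy" (pixels), "rvec" (rotation vector, rad) and "tvec" (3), from world to camera coordinates, as OpenCV has them; the wrist camera has in their place "T_tool_cam" (4x4, takes a point from camera to tool coordinates, whose origin is the TCP and whose axes are the flange's). Camera axes: x right, y down, z forward; pixel columns grow to the right and rows downward; lengths in mm; the calibration is good to about 2 mm. A picture is of the moment at which its call begins: read the wrist's pose just before it. camera_info takes no time and is no camera call.
- job_done(): hands the job in; it is judged then, once.
Trained networks look in the newest picture that a camera, given by its name, has taken for a name from the list of things; names that differ only in an ending like _2 or _b are one class to them, and where a whole thing is asked for, a point or a joint stands for the part that bears it (a point fixed in the world has none). Each returns a list of dicts, best first, with "confidence" (0 to 1); they miss things now and then, are a little off and sometimes report something else, mostly with a low value. They report only what shows in the picture. A call takes as long as a camera call.
- viewer.search_frame(camera, thing): "centre" ([row, column] in pixels, amid what is visible of it).
- viewer.outline_of(camera, thing): "mask" (480x640 bool, what is visible of it) and "centre" ([row, column] in pixels, amid what is visible of it).
- viewer.tip_of(camera, thing): "centre" ([row, column] in pixels: a listed point, or the origin of a listed thing).
The state is a dict: "time_s": time; "joints": joint angles; "joint_vel": joint speeds; "effort": joint torques, N m; "tcp_pos": TCP position; "orientation": TCP orientation; "force": force on the tool from outside, world axes, zero at the start; "moment": the same for the moment, N m; "gripper_width": opening from 0.0 (shut) to 1.0 (fully open); "grasp_force": force on a finger pad.
Only numpy, scipy, OpenCV 4.12 (cv2) and the standard library are available. Lean on these libraries where they do the work, as an engineer would, in place of code of your own. Each camera call takes 0.05 s, during which the arm holds its last target. There are 200 camera calls.

## Working session

There is one attempt and no reset: what is moved stays moved. The work goes in short steps, Python scripts to look and compute and a tool call to move; the robot and the scene stay as the last step left them, time stands still between calls to the robot, and variables do not carry over. Pictures are saved under pics/ and viewed, at most 11 in all, crops included, and the job is handed in when it is done.

Besides the shell and the picture viewer there is one more tool, called after "Call:" by a JSON object that holds its "api" and its "payload". step_arm: Moves the arm, as the interface text tells. Its arguments: {"type":"object","properties":{"commands":{"type":"array"}},"required":["commands"]}

```bash
mkdir -p pics
cat > h.py <<'E'
import numpy as np, cv2
from station import observe, viewer, job_done
def cam(name):
    c=viewer.camera_info(name); K=np.array([[c['fx'],0,c['cx']],[0,c['fy'],c['cy']],[0,0,1.]])
    if 'rvec' in c:
        R=cv2.Rodrigues(np.array(c['rvec'],float))[0]; t=np.array(c['tvec'],float).ravel()
    else:
        s=observe(); T=np.eye(4); T[:3,:3]=s['orientation']; T[:3,3]=s['tcp_pos']
        M=np.linalg.inv(T@np.array(c['T_tool_cam'])); R=M[:3,:3]; t=M[:3,3]
    return K,R,t
def unproj(C,rc,z):
    K,R,t=C; d=R.T@np.linalg.solve(K,[rc[1],rc[0],1.]); o=-R.T@t
    return o+d*(z-o[2])/d[2]
def proj(C,p):
    K,R,t=C; q=K@(R@np.array(p,float)+t); return q[[1,0]]/q[2]
E
python3 - <<'E'
from h import *
np.set_printoptions(precision=1,suppress=True)
for n in ['top','side']:
    C=cam(n); print(n,'campos',-C[1].T@C[2])
    im=viewer.grab_frame(n); cv2.imwrite(f'pics/{n}0.png',im[:,:,::-1])
    for th,z in [('stepped_shaft',19),('plain_shaft',19),('double_shaft',19),('tote',0),('tote_bar',168),('caliper',0),('anvil',40),('jaw_grip',78),('beaker',0),('mud_cup',0),('weight',0)]:
        for r in viewer.tip_of(n,th)[:2]:
            print(th,round(r['confidence'],2),np.array(r['centre']),unproj(C,r['centre'],z))
E
```

```text
top campos [446.2 -18.2 967.5]
stepped_shaft 0.7 [296.2 419.4] [ 569.5 -213.6   19. ]
stepped_shaft 0.23 [309.2 452.9] [ 553.6 -287.6   19. ]
plain_shaft 0.65 [295.3 383.7] [ 558.9 -137.3   19. ]
double_shaft 0.66 [308.1 451.7] [ 555.5 -284.9   19. ]
tote 0.51 [232.7 247.3] [651.5 184.8   0. ]
tote_bar 0.93 [290.2 437.5] [ 566.4 -214.3  168. ]
tote_bar 0.17 [232.3 248. ] [616.8 148.4 168. ]
caliper 0.7 [267.6 240.9] [570.5 182.9   0. ]
anvil 0.82 [303.1 219.9] [484.4 202.8  40. ]
jaw_grip 0.63 [234.8 246.4] [630.2 169.4  78. ]
beaker 0.66 [184.8 324.6] [793.5  29.9   0. ]
mud_cup 0.81 [200.8 402.2] [ 784.2 -153.5    0. ]
mud_cup 0.35 [305.5 453.3] [ 563.9 -293.1    0. ]
weight 0.67 [188.6 277.3] [766.4 137.    0. ]
side campos [ 588.7 -695.2  781.1]
stepped_shaft 0.82 [355.3 282.3] [ 567.5 -215.4   19. ]
plain_shaft 0.77 [319.3 280.4] [ 565.5 -130.7   19. ]
plain_shaft 0.74 [294.1 269.2] [542.7 -62.6  19. ]
double_shaft 0.69 [395.1 276.2] [ 554.9 -296.    19. ]
tote_bar 0.61 [306.4 279.2] [ 568.5 -214.2  168. ]
tote_bar 0.25 [321.8 280.1] [ 569.4 -246.1  168. ]
caliper 0.97 [222.6 282.7] [576.6 189.5  -0. ]
caliper 0.49 [208.4 247.7] [484.4 252.9   0. ]
anvil 0.71 [205.5 246.8] [487.1 216.1  40. ]
anvil 0.21 [448.3 260. ] [ 529.  -395.5   40. ]
jaw_grip 0.62 [328.9 385.8] [ 762.4 -209.6   78. ]
jaw_grip 0.56 [206.1 302.6] [627.3 158.4  78. ]
beaker 0.9 [264.3 375.6] [791.8  26.9   0. ]
mud_cup 0.77 [331.  389.4] [ 788.1 -161.4    0. ]
weight 0.69 [235.5 358.1] [764.7 128.2   0. ]
```

View pics/top0.png

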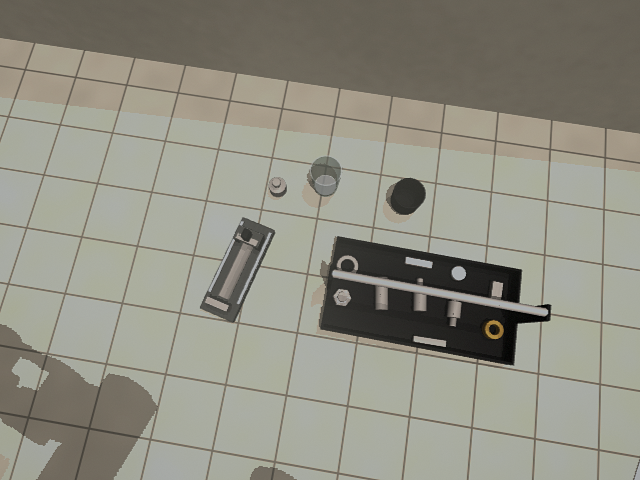

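View pics/side0.png

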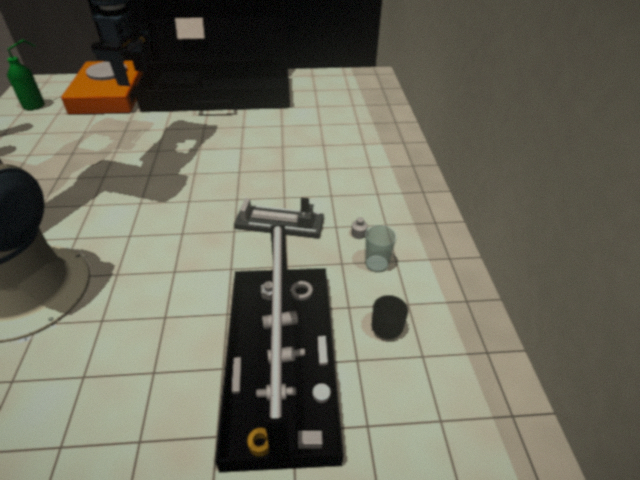

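The top view shows the stepped shaft at about (296,419), with its spigot pointing up-image (+x). The plain shaft is at (295,383) and the double at (308,452). The bar crosses over all three. In the side view the spigot is at (352,302), which agrees. The tool can only yaw, so I'll pinch the spigot beside the bar, draw the shaft out and regrip it.

Run:
```python
from h import *
np.set_printoptions(precision=3,suppress=True)
s=observe(); print(s['orientation'],s['tcp_pos'],s['gripper_width']); print(np.array(viewer.camera_info('wrist')['T_tool_cam']))
for n in ['top','side']:
    C=cam(n); viewer.grab_frame(n)
    for th,z in [('tote_bar',168),('tote',45),('stepped_shaft',25),('plain_shaft',25),('pin_a',17),('pin_b',17),('double_shaft',25),('caliper',20)]:
        for r in viewer.outline_of(n,th)[:1]:
            m=r['mask'].astype(np.uint8); p=cv2.findNonZero(m)
            b=cv2.boxPoints(cv2.minAreaRect(p))
            print(n,th,round(r['confidence'],2),int(m.sum()),[unproj(C,(q[1],q[0]),z)[:2].round(0).tolist() for q in b])
```

```text
[[-0.966  0.259 -0.   ]
 [ 0.259  0.966 -0.   ]
 [ 0.    -0.    -1.   ]] [161.736 603.699 213.911] 1.0012797766796648
[[   0.001   -0.962   -0.274   76.819]
 [   1.       0.001    0.      -1.225]
 [   0.      -0.274    0.962 -170.369]
 [   0.       0.       0.       1.   ]]
top tote_bar 0.98 16714 [[462.0, -11.0], [639.0, -15.0], [629.0, -430.0], [455.0, -406.0]]
top tote 0.79 16707 [[464.0, -9.0], [668.0, -13.0], [656.0, -493.0], [457.0, -467.0]]
top stepped_shaft 0.74 273 [[606.0, -194.0], [610.0, -222.0], [540.0, -230.0], [535.0, -202.0]]
top plain_shaft 0.65 303 [[594.0, -113.0], [599.0, -138.0], [531.0, -147.0], [526.0, -122.0]]
top pin_a 0.78 229 [[632.0, -173.0], [653.0, -173.0], [652.0, -235.0], [632.0, -233.0]]
top pin_b 0.78 229 [[632.0, -173.0], [653.0, -173.0], [652.0, -235.0], [632.0, -233.0]]
top double_shaft 0.62 254 [[519.0, -273.0], [573.0, -274.0], [574.0, -301.0], [520.0, -300.0]]
top caliper 0.75 3708 [[469.0, 249.0], [685.0, 200.0], [662.0, 118.0], [448.0, 170.0]]
side tote_bar 0.8 20047 [[419.0, -9.0], [677.0, -5.0], [647.0, -478.0], [484.0, -474.0]]
side tote 0.72 20194 [[382.0, 128.0], [691.0, 135.0], [657.0, -434.0], [462.0, -430.0]]
side stepped_shaft 0.89 314 [[536.0, -205.0], [607.0, -197.0], [610.0, -229.0], [541.0, -237.0]]
side plain_shaft 0.89 302 [[528.0, -122.0], [597.0, -114.0], [600.0, -148.0], [532.0, -155.0]]
side pin_a 0.6 19867 [[375.0, 159.0], [696.0, 166.0], [661.0, -423.0], [458.0, -419.0]]
side pin_b 0.6 19867 [[375.0, 159.0], [696.0, 166.0], [661.0, -423.0], [458.0, -419.0]]
side double_shaft 0.6 340 [[519.0, -275.0], [589.0, -280.0], [588.0, -311.0], [520.0, -306.0]]
side caliper 0.89 2267 [[452.0, 149.0], [453.0, 303.0], [690.0, 251.0], [668.0, 104.0]]
```

Call:
{"api": "step_arm", "payload": {"commands": [[0, 0, 0, 7.15, 1], [0, 0, 0, 7.15, 1], [0, 0, 0, 7.15, 1], [0, 0, 0, 7.15, 1], [0, 0, 0, 7.15, 1], [0, 0, 0, 7.15, 1], [0, 0, 0, 7.15, 1], [0, 0, 0, 7.15, 1], [0, 0, 0, 7.15, 1], [0, 0, 0, 7.15, 1], [0, 0, 0, 7.15, 1], [0, 0, 0, 7.15, 1]]}}

```text
time_s: 3.1
tcp_pos: [161.8, 603.7, 213.9]
orientation: [[0.193, 0.981, -0.0], [0.981, -0.193, -0.0], [-0.0, 0.0, -1.0]]
force: [0.2, -0.8, -0.9]
gripper_width: 1.003
grasp_force: 0.0
```

Call:
{"api": "step_arm", "payload": {"commands": [[0, 0, 0, 7.15, 1], [0, 0, 0, 7.15, 1], [0, 0, 0, 7.15, 1], [0, 0, 0, 7.15, 1], [0, 0, 0, 7.15, 1], [0, 0, 0, 7.15, 1], [0, 0, 0, 7.15, 1], [0, 0, 0, 7.15, 1], [0, 0, 0, 7.15, 1], [0, 0, 0, 7.15, 1], [0, 0, 0, 0, 1]]}}

```text
time_s: 4.02
tcp_pos: [161.7, 603.7, 213.9]
orientation: [[0.992, 0.127, -0.0], [0.127, -0.992, -0.0], [-0.0, 0.0, -1.0]]
force: [0.1, -0.3, -0.1]
gripper_width: 1.002
grasp_force: 0.0
```

Call:
{"api": "step_arm", "payload": {"commands": [[1.446, 3.63, 0, 0, 1], [1.446, 3.63, 0, 0, 1], [1.446, 3.63, 0, 0, 1], [1.446, 3.63, 0, 0, 1], [1.446, 3.63, 0, 0, 1], [1.446, 3.63, 0, 0, 1], [1.446, 3.63, 0, 0, 1], [1.446, 3.63, 0, 0, 1], [1.446, 3.63, 0, 0, 1], [1.446, 3.63, 0, 0, 1], [1.446, 3.63, 0, 0, 1], [1.446, 3.63, 0, 0, 1]]}}

```text
time_s: 5.02
tcp_pos: [392.7, 193.5, 214.2]
orientation: [[0.99, 0.139, 0.001], [0.139, -0.99, 0.0], [0.001, -0.0, -1.0]]
force: [1.4, 0.6, -0.5]
gripper_width: 0.996
grasp_force: 0.0
```

Call:
{"api": "step_arm", "payload": {"commands": [[1.446, 3.63, 0, 0, 1], [1.446, 3.63, 0, 0, 1], [1.446, 3.63, 0, 0, 1], [1.446, 3.63, 0, 0, 1], [1.446, 3.63, 0, 0, 1], [1.446, 3.63, 0, 0, 1], [1.446, 3.63, 0, 0, 1], [1.446, 3.63, 0, 0, 1], [1.446, 3.63, 0, 0, 1], [1.446, 3.63, 0, 0, 1], [1.446, 3.63, 0, 0, 0.5], [0, 0, 0, 0, 0.5]]}}

```text
time_s: 6.02
tcp_pos: [605.9, -185.1, 213.6]
orientation: [[0.991, 0.136, 0.002], [0.136, -0.991, -0.002], [0.002, 0.002, -1.0]]
force: [-1.8, -0.3, -0.5]
gripper_width: 0.886
grasp_force: 0.0
```

Run:
```python
from h import *
np.set_printoptions(precision=3,suppress=True)
s=observe(); print(s['tcp_pos'],s['orientation'],s['joints'],s['time_s'])
n='wrist'; C=cam(n); im=viewer.grab_frame(n); cv2.imwrite('pics/w1.png',im[:,:,::-1])
for th,z in [('stepped_shaft',26),('tote_bar',168),('pin_a',17),('double_shaft',26),('plain_shaft',26),('tote',45)]:
    for r in viewer.outline_of(n,th)[:1]:
        m=r['mask'].astype(np.uint8); p=cv2.findNonZero(m); b=cv2.boxPoints(cv2.minAreaRect(p))
        print(th,round(r['confidence'],2),int(m.sum()),b.round().tolist(),[unproj(C,(q[1],q[0]),z)[:2].round(0).tolist() for q in b])
    for r in viewer.tip_of(n,th)[:1]:print('tip',r['centre'],round(r['confidence'],2),unproj(C,r['centre'],{26:19}.get(z,z)))
```

```text
[ 605.923 -185.065  213.558] [[ 0.991  0.136  0.002]
 [ 0.136 -0.991 -0.002]
 [ 0.002  0.002 -1.   ]] [-0.39   0.505  1.326 -0.001  1.308  1.045] 6.0167
stepped_shaft 0.62 565 [[403.0, 291.0], [437.0, 244.0], [459.0, 260.0], [425.0, 307.0]] [[547.0, -264.0], [595.0, -286.0], [583.0, -308.0], [535.0, -286.0]]
tip [262.5, 353.3] 0.83 [ 565.921 -216.574   19.   ]
tote_bar 0.7 74485 [[-7.0, 320.0], [30.0, 95.0], [624.0, 192.0], [586.0, 418.0]] [[554.0, -8.0], [676.0, -34.0], [669.0, -330.0], [536.0, -352.0]]
tip [350.2, 370.6] 0.72 [ 563.322 -217.474  168.   ]
pin_a 0.56 1349 [[318.0, 176.0], [321.0, 157.0], [391.0, 168.0], [388.0, 187.0]] [[638.0, -175.0], [654.0, -176.0], [653.0, -235.0], [637.0, -236.0]]
tip [172.6, 354.5] 0.65 [ 645.008 -205.464   17.   ]
double_shaft 0.59 694 [[402.0, 292.0], [437.0, 242.0], [462.0, 260.0], [427.0, 309.0]] [[547.0, -263.0], [596.0, -285.0], [584.0, -310.0], [533.0, -289.0]]
tip [282.0, 432.2] 0.62 [ 557.219 -290.551   19.   ]
plain_shaft 0.81 2575 [[242.0, 212.0], [275.0, 210.0], [280.0, 293.0], [247.0, 295.0]] [[600.0, -115.0], [606.0, -143.0], [530.0, -155.0], [525.0, -126.0]]
tip [254.5, 262.0] 0.96 [ 562.283 -134.72    19.   ]
tote 0.72 75552 [[-7.0, 321.0], [29.0, 95.0], [623.0, 191.0], [587.0, 417.0]] [[479.0, 87.0], [672.0, 47.0], [663.0, -418.0], [454.0, -452.0]]
tip [254.5, 260.5] 0.16 [ 570.669 -136.395   45.   ]
```

View pics/w1.png

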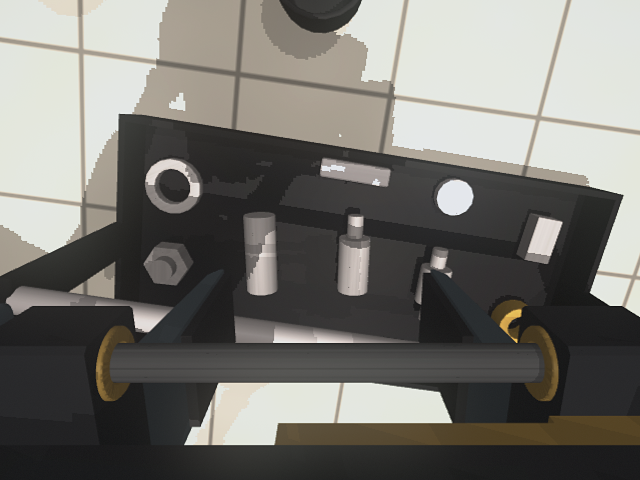

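The wrist view shows the stepped shaft's body around (262,353) and its single spigot tip at about (215,355). The plain shaft is to the left at (254,262), the double to the right at (270,437), and pin_a at (172,355). Part of the bar shows from (15,298) to (420,343).

Run:
```python
from h import *
np.set_printoptions(precision=1,suppress=True)
C=cam('wrist')
for l,(c,r),z in [('spig tip',(355,216),26),('spig base',(355,238),26),('bodyR end up',(369,240),19),('bodyL',(338,240),19),('bodyR low',(367,292),19),('bodyL low',(338,290),19),
 ('bar edge L',(30,288),172),('bar edge M',(250,318),172),('bar low L',(30,312),164),('bar low',(230,340),164),('rimL',(120,114),45),('rimR',(622,194),45),('dbl spigot',(440,249),26),('plain tip',(260,213),33)]:
    print(l,unproj(C,(r,c),z))
T=cam('top')
for l,(c,r),z in [('bar a',(335,273),168),('bar b',(547,313),168),('rim',(336,237),45),('rim',(521,268),45),('rim',(514,362),45),('rim',(321,328),45)]:
    print(l,unproj(T,(r,c),z))
```

```text
spig tip [ 606.4 -204.3   26. ]
spig base [ 587.1 -207.2   26. ]
bodyR end up [ 585.2 -220.5   19. ]
bodyL [ 581.5 -193.4   19. ]
bodyR low [ 536.1 -226.7   19. ]
bodyL low [ 534.5 -200.1   19. ]
bar edge L [574.4 -25.1 172. ]
bar edge M [ 572.8 -142.4  172. ]
bar low L [555.7 -18.9 164. ]
bar low [ 553.5 -131.3  164. ]
rimL [664.3 -13.6  45. ]
rimR [ 656.9 -410.8   45. ]
dbl spigot [ 587.4 -282.3   26. ]
plain tip [ 599.6 -124.5   33. ]
bar a [567.2 -24.8 168. ]
bar b [ 557.5 -413.5  168. ]
rim [663.7 -15.8  45. ]
rim [ 660.8 -415.1   45. ]
rim [ 464.9 -412.9   45. ]
rim [468.1 -15.1  45. ]
```

Call:
{"api": "step_arm", "payload": {"commands": [[0.8, 2.0, 0, 4.2, 0.5], [0, 0, 0, 4.2, 0.5], [0, 0, 0, 0, 0.5], [0, 0, 0, 0, 0.5], [0, 0, 0, 0, 0.5]]}}

```text
time_s: 7.08
tcp_pos: [613.6, -197.4, 213.9]
orientation: [[1.0, -0.009, -0.0], [-0.009, -1.0, 0.0], [-0.0, -0.0, -1.0]]
force: [0.5, 0.5, 0.3]
gripper_width: 0.498
grasp_force: 0.0
```

Run:
```python
from h import *
np.set_printoptions(precision=3,suppress=True)
s=observe(); print(s['tcp_pos'],s['orientation'],s['gripper_width'],s['joint_vel'],s['time_s'])
n='wrist'; C=cam(n); im=viewer.grab_frame(n); cv2.imwrite('pics/w2.png',im[:,:,::-1])
for th,z in [('stepped_shaft',19),('plain_shaft',19),('tote_bar',168)]:
    for r in viewer.tip_of(n,th)[:1]:print('tip',r['centre'],round(r['confidence'],2),unproj(C,r['centre'],z))
r=viewer.outline_of(n,'stepped_shaft')
for q in r[:2]:
    p=cv2.findNonZero(q['mask'].astype(np.uint8)); print(q['confidence'],cv2.boxPoints(cv2.minAreaRect(p)).tolist())
```

```text
[ 613.59  -197.448  213.879] [[ 1.    -0.009 -0.   ]
 [-0.009 -1.     0.   ]
 [-0.    -0.    -1.   ]] 0.4976266849571741 [ 0.002 -0.001  0.002 -0.    -0.001  0.007] 7.0833
tip [267.1, 348.7] 0.9 [ 564.81  -218.214   19.   ]
tip [269.2, 257.3] 0.91 [ 563.506 -135.763   19.   ]
tip [355.1, 357.3] 0.6 [ 563.598 -215.761  168.   ]
0.75 [[326.31683349609375, 219.16830444335938], [356.8118896484375, 216.11880493164062], [364.87127685546875, 296.7128601074219], [334.376220703125, 299.7623596191406]]
0.43 [[410.50006103515625, 186.50001525878906], [436.50006103515625, 160.50001525878906], [462.50006103515625, 186.50001525878906], [436.50006103515625, 212.50001525878906]]
```

View pics/w2.png

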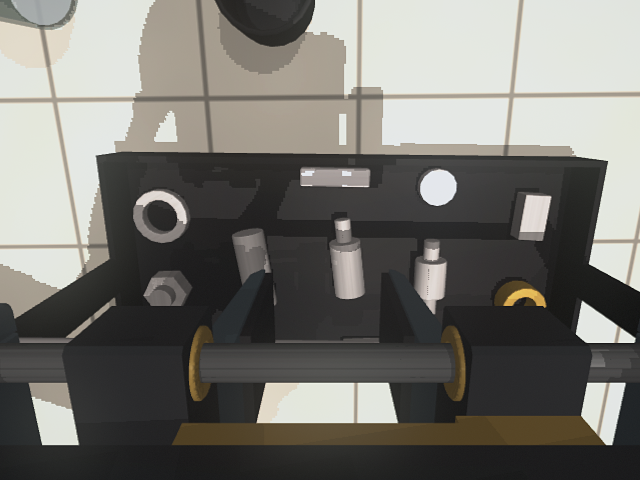

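The hand is now square to the tote. The spigot runs from its tip at (221,342) to its base at (240,344), and the body ends at about (297,349).

Run:
```python
from h import *
np.set_printoptions(precision=1,suppress=True)
C=cam('wrist')
for l,(c,r),z in [('spig tip',(342,221),26),('spig base',(344,242),26),('body top front',(345,238),33),('body rear',(349,297),19),('barU',(320,338),172),('barU2',(320,345),172),('tote_rim_mid',(345,157),45)]:
    print(l,unproj(C,(r,c),z))
```

```text
spig tip [ 609.2 -212.1   26. ]
spig base [ 590.5 -213.8   26. ]
body top front [ 596.  -214.4   33. ]
body rear [ 535.9 -218.7   19. ]
barU [ 576.8 -194.9  172. ]
barU2 [ 572.5 -194.9  172. ]
tote_rim_mid [ 664.6 -213.8   45. ]
```

Call:
{"api": "step_arm", "payload": {"commands": [[-0.15, 1.55, 0, 0, 0.5], [0, 0, 2.0, 0, 0.5], [0, 0, 2.0, 0, 0.5], [0, 0, 2.0, 0, 0.5], [0, 0, 2.0, 0, 0.5], [0, 0, 2.0, 0, 0.5], [0, 0, 2.0, 0, 0.5], [0, 0, 2.0, 0, 0.5], [0, 0, 2.0, 0, 0.5], [0, 0, 2.0, 0, 0.5], [0, 0, 1.0, 0, 0.5], [0, 0, 0.8, 0, 0.5]]}}

```text
time_s: 8.33
tcp_pos: [611.7, -213.7, 14.8]
orientation: [[1.0, -0.012, -0.001], [-0.012, -1.0, 0.0], [-0.001, -0.0, -1.0]]
force: [0.5, -1.1, 0.1]
gripper_width: 0.498
grasp_force: 0.0
```

Call:
{"api": "step_arm", "payload": {"commands": [[0, 0, 0.7, 0, 0.5], [0, 0, 0, 0, 0.3], [0, 0, 0, 0, 0], [0, 0, 0, 0, 0], [0, 0, 0, 0, 0], [0, 0, 0, 0, 0], [0, 0, 0, 0, 0], [0, 0, 0, 0, 0]]}}

```text
time_s: 9.0
tcp_pos: [612.5, -213.5, 9.4]
orientation: [[1.0, -0.012, 0.001], [-0.012, -1.0, -0.0], [0.001, 0.0, -1.0]]
force: [0.8, 0.1, 3.7]
gripper_width: 0.14
grasp_force: 29.6
```

Call:
{"api": "step_arm", "payload": {"commands": [[0.3, 0, 0, 0, 0], [0.3, 0, 0, 0, 0], [0.2, 0, 0, 0, 0], [0, 0, 0, 0, 0], [0, 0, 0, 0, 0], [0, 0, 0, 0, 0.5], [0, 0, 0, 0, 0.5], [0, 0, 0, 0, 0.5], [0, 0, 0, 0, 0.5]]}}

```text
time_s: 9.75
tcp_pos: [620.1, -213.4, 8.8]
orientation: [[1.0, -0.012, -0.0], [-0.012, -1.0, 0.0], [-0.0, -0.0, -1.0]]
force: [0.1, 0.9, -0.4]
gripper_width: 0.401
grasp_force: 0.0
```

Run:
```python
from h import *
np.set_printoptions(precision=3,suppress=True)
s=observe(); print(s['tcp_pos'],s['force'],s['gripper_width'])
for n in ('wrist','top'):
  C=cam(n); im=viewer.grab_frame(n); cv2.imwrite(f'pics/{n}3.png',im[:,:,::-1])
  for r in viewer.tip_of(n,'stepped_shaft')[:1]:print('tip',r['centre'],round(r['confidence'],2),unproj(C,r['centre'],19))
```

```text
[ 620.105 -213.442    8.815] [ 0.126  0.894 -0.448] 0.40070904436920435
tip [416.5, 336.4] 0.96 [ 572.956 -218.562   19.   ]
```

View pics/wrist3.png

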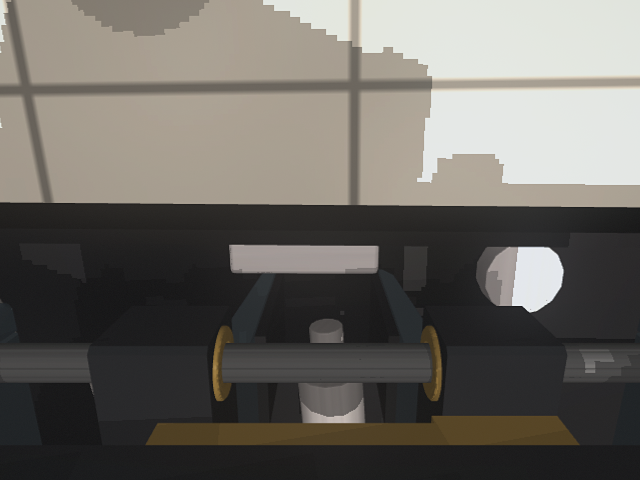

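The wrist view shows the spigot tip at (325,326) between the fingers, with clear space ahead of it to pin_a at (258,303). The shaft moved 8 mm with the drag.

Call:
{"api": "step_arm", "payload": {"commands": [[-0.4, 0, 0, 0, 0.5], [0, 0, 0, 0, 0.0], [0, 0, 0, 0, 0], [0, 0, 0, 0, 0], [0, 0, 0, 0, 0], [0, 0, 0, 0, 0], [0.3, 0, 0, 0, 0], [0.3, 0, 0, 0, 0], [0, 0, 0, 0, 0], [0, 0, 0, 0, 0.5], [0, 0, 0, 0, 0.5], [0, 0, 0, 0, 0.5]]}}

```text
time_s: 10.95
tcp_pos: [622.2, -213.5, 8.9]
orientation: [[1.0, -0.012, 0.0], [-0.012, -1.0, -0.0], [0.0, 0.0, -1.0]]
force: [0.6, 1.2, -0.4]
gripper_width: 0.332
grasp_force: 0.0
```

Call:
{"api": "step_arm", "payload": {"commands": [[0, 0, 0, 0, 0.5], [-0.5, 0, 0, 0, 0.5], [-0.5, 0, 0, 0, 0.5], [0, 0, 0, 0, 0.0], [0, 0, 0, 0, 0], [0, 0, 0, 0, 0], [0, 0, 0, 0, 0], [0, 0, 0, 0, 0]]}}

```text
time_s: 11.62
tcp_pos: [612.2, -213.4, 9.0]
orientation: [[1.0, -0.012, 0.0], [-0.012, -1.0, -0.0], [0.0, 0.0, -1.0]]
force: [-1.9, -0.3, 0.9]
gripper_width: 0.291
grasp_force: 30.0
```

Call:
{"api": "step_arm", "payload": {"commands": [[0.3, 0, 0, 0, 0], [0.3, 0, 0, 0, 0], [0.3, 0, 0, 0, 0], [0, 0, 0, 0, 0], [0, 0, 0, 0, 0.5], [0, 0, 0, 0, 0.5], [0, 0, 0, 0, 0.5], [0, 0, 0, 0, 0.5], [-0.3, 0, 0, 0, 0.5], [-0.3, 0, 0, 0, 0.5], [-0.3, 0, 0, 0, 0.5]]}}

```text
time_s: 12.53
tcp_pos: [611.7, -213.3, 8.9]
orientation: [[1.0, -0.012, -0.0], [-0.012, -1.0, 0.0], [-0.0, -0.0, -1.0]]
force: [0.5, -0.2, -0.2]
gripper_width: 0.5
grasp_force: 0.0
```

Call:
{"api": "step_arm", "payload": {"commands": [[0, 0, 0, 0, 0.0], [0, 0, 0, 0, 0], [0, 0, 0, 0, 0], [0, 0, 0, 0, 0], [0, 0, 0, 0, 0]]}}

```text
time_s: 12.95
tcp_pos: [612.2, -213.4, 9.0]
orientation: [[1.0, -0.012, 0.0], [-0.012, -1.0, -0.0], [0.0, 0.0, -1.0]]
force: [-0.3, -0.7, 1.3]
gripper_width: 0.297
grasp_force: 29.8
```

Run:
```python
from h import *
np.set_printoptions(precision=3,suppress=True)
s=observe(); print(s['tcp_pos'],s['force'],s['gripper_width'])
for n in ('wrist','side'):
  C=cam(n); im=viewer.grab_frame(n); cv2.imwrite(f'pics/{n}4.png',im[:,:,::-1])
  for r in viewer.tip_of(n,'stepped_shaft')[:1]:print('tip',r['centre'],round(r['confidence'],2),unproj(C,r['centre'],19))
```

```text
[ 612.211 -213.426    8.961] [-0.304 -0.709  1.286] 0.29721738128481723
tip [370.2, 328.4] 0.88 [ 588.105 -215.266   19.   ]
tip [376.6, 238.2] 0.53 [ 485.531 -254.707   19.   ]
```

Call:
{"api": "step_arm", "payload": {"commands": [[0, 0, -0.5, 0, 0], [0, 0, -1, 0, 0], [0, 0, -1.5, 0, 0], [0, 0, -1.5, 0, 0], [0, 0, -1.5, 0, 0], [0, 0, -0.5, 0, 0], [1, 0, 0, 0, 0], [1.5, 0, 0, 0, 0], [1.5, 0, 0, 0, 0], [1, 0, 0, 0, 0], [0, 0, 0, 0, 0]]}}

```text
time_s: 14.07
tcp_pos: [663.8, -213.9, 74.0]
orientation: [[1.0, -0.012, 0.001], [-0.012, -1.0, -0.0], [0.001, 0.0, -1.0]]
force: [-1.3, 0.6, -1.1]
gripper_width: 0.299
grasp_force: 29.8
```

Run:
```python
from h import *
np.set_printoptions(precision=3,suppress=True)
s=observe(); print(s['tcp_pos'],s['force'],s['gripper_width'])
n='wrist'; C=cam(n); im=viewer.grab_frame(n)
for r in viewer.tip_of(n,'stepped_shaft')[:1]:print('tip',r['centre'],round(r['confidence'],2),unproj(C,r['centre'],19+s['tcp_pos'][2]-9))
im2=viewer.grab_frame('side')
cv2.imwrite('pics/b5.png',np.hstack([cv2.resize(im,(400,300)),im2[180:480,150:550]])[:,:,::-1])
```

```text
[ 663.788 -213.884   73.978] [-1.268  0.602 -1.116] 0.299306141306162
tip [367.8, 330.8] 0.94 [ 640.808 -216.763   83.978]
```

View pics/b5.png

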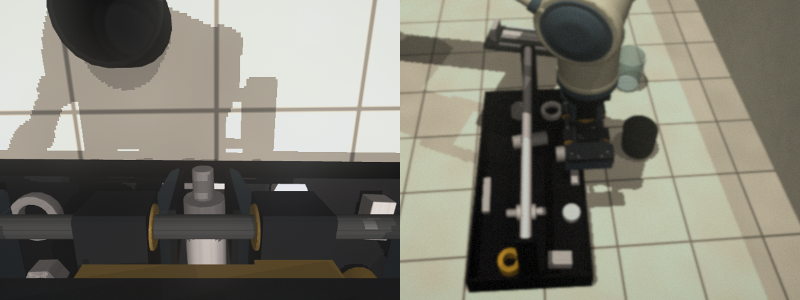

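The shaft is held level and aligned, with its spigot forward at (185,202) in the left panel. The other parts are still in the tote.

Call:
{"api": "step_arm", "payload": {"commands": [[0, 0, -1.5, 0, 0], [0, 0, -2.5, 0, 0], [0, 0, -2.5, 4.1, 0], [0, 0, -2.5, 4.1, 0], [0, 0, -2.5, 4.1, 0], [0, 0, -2.5, 0, 0], [0, 0, -1.5, 0, 0]]}}

```text
time_s: 14.8
tcp_pos: [661.9, -214.2, 231.9]
orientation: [[0.974, -0.226, 0.002], [-0.226, -0.974, -0.001], [0.002, 0.0, -1.0]]
force: [0.5, -0.2, -1.4]
gripper_width: 0.298
grasp_force: 29.8
```

Call:
{"api": "step_arm", "payload": {"commands": [[-2.18, -3.03, 0, 0, 0], [-2.18, -3.03, 0, 0, 0], [-2.18, -3.03, 0, 0, 0], [-2.18, -3.03, 0, 0, 0], [-2.18, -3.03, 0, 0, 0], [-2.18, -3.03, 0, 0, 0], [-2.18, -3.03, 0, 0, 0], [-2.18, -3.03, 0, 0, 0], [-1.09, -1.5, 0, 0, 0], [-1.09, -1.5, 0, 0, 0], [-1.09, -1.5, 0, 0, 0]]}}

```text
time_s: 15.72
tcp_pos: [523.5, 113.5, 229.0]
orientation: [[0.974, -0.225, -0.0], [-0.225, -0.974, -0.0], [-0.0, 0.0, -1.0]]
force: [-0.6, -0.0, -2.3]
gripper_width: 0.3
grasp_force: 29.8
```

Call:
{"api": "step_arm", "payload": {"commands": [[-1.0, -1.6, 0, 0, 0], [0, 0, 0, 0, 0], [0, 0, 0, 0, 0], [0, 0, 0, 0, 0], [0, 0, 0, 0, 0]]}}

```text
time_s: 16.13
tcp_pos: [518.8, 129.7, 228.9]
orientation: [[0.974, -0.226, -0.0], [-0.226, -0.974, -0.0], [-0.0, 0.0, -1.0]]
force: [-0.9, -0.4, -2.2]
gripper_width: 0.298
grasp_force: 29.8
```

Run:
```python
from h import *
np.set_printoptions(precision=3,suppress=True)
s=observe(); print(s['tcp_pos'],s['orientation'],s['gripper_width'],s['time_s'])
for n in ('wrist','top'):
  C=cam(n); im=viewer.grab_frame(n); cv2.imwrite(f'pics/{n}6.png',im[:,:,::-1])
  for th,z in [('anvil',40),('jaw_grip',78),('caliper',0),('stepped_shaft',s['tcp_pos'][2]+10)]:
    for r in viewer.tip_of(n,th)[:2]:print(n,th,np.array(r['centre']),round(r['confidence'],2),unproj(C,r['centre'],z))
```

```text
[518.828 129.723 228.891] [[ 0.974 -0.226 -0.   ]
 [-0.226 -0.974 -0.   ]
 [-0.     0.    -1.   ]] 0.298010854584929 16.1333
wrist anvil [262.7 249.6] 0.6 [492.824 204.228  40.   ]
wrist jaw_grip [ 86.8 234.6] 0.75 [632.02  168.998  78.   ]
wrist caliper [166.  257.5] 0.91 [570.322 181.908   0.   ]
wrist stepped_shaft [367.9 330.7] 0.84 [496.013 131.896 238.891]
top anvil [302.3 216.6] 0.77 [484.863 210.017  40.   ]
top anvil [291.7 435.8] 0.6 [ 581.856 -242.449   40.   ]
top caliper [274.1 455. ] 0.66 [ 633.608 -290.222    0.   ]
top caliper [258.7 417.8] 0.46 [ 654.771 -204.537    0.   ]
```

View pics/wrist6.png

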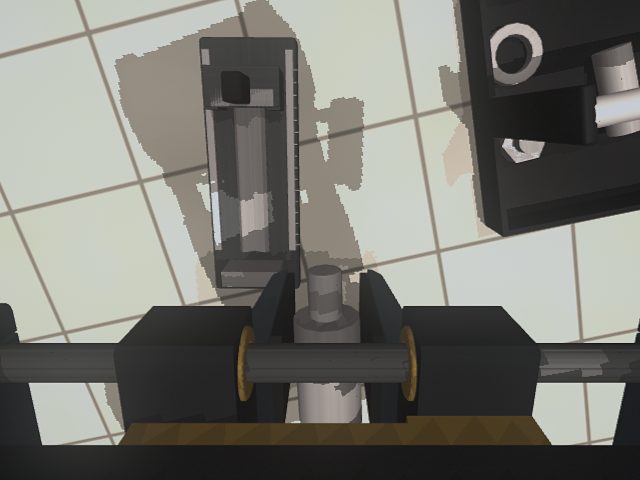

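The wrist view shows the caliper lengthwise. The cradle runs from (253,108) to (253,252), the fixed jaw is at about (268,252), the black thumb grip is at (87,236), and the shaft in the fingers is clear of it.

Run:
```python
from h import *
np.set_printoptions(precision=1,suppress=True)
im=cv2.imread('pics/wrist6.png'); cv2.imwrite('pics/c6.png',cv2.resize(im[25:300,180:320],None,fx=2.1,fy=2.1,interpolation=cv2.INTER_CUBIC))
C=cam('wrist')
for l,(c,r),z in [('base TL',(200,39),20),('base TR',(298,38),20),('base BR',(297,286),20),('base BL',(218,288),20),('crL1',(238,110),30),('crR1',(266,110),30),('crL2',(240,250),30),('crR2',(270,250),30)]:
    print(l,unproj(C,(r,c),z))
```

```text
base TL [680.2 197.4  20. ]
base TR [663.1 119.8  20. ]
base BR [454.7 172.7  20. ]
base BL [469.5 246.3  20. ]
crL1 [619.8 180.8  30. ]
crR1 [614.6 158.4  30. ]
crL2 [503.6 212.7  30. ]
crR2 [497.5 186.4  30. ]
```

View pics/c6.png

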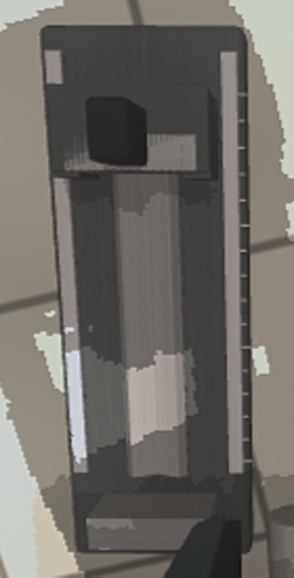

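Run:
```python
from h import *
np.set_printoptions(precision=1,suppress=True)
C=cam('wrist')
cr=lambda x,y:(25+y/2.1,180+x/2.1)
a=np.array([671.6-462.1,158.6-209.5]);a/=np.hypot(*a);n=np.array([-a[1],a[0]]);o=np.array([571.2,182.6])
for yaw in (-13.65,):
  for l,x,y,z in [('face top L',88,518,54),('face top R',190,516,54),('face bot L',88,493,20),('face bot R',190,490,20),('rear top L',88,548,54),('cr near L',130,475,30),('cr near R',187,472,30),('cr near R20',187,472,20),('cr farL',113,180,30),('cr farR',182,180,30),('grip topL',88,97,91),('grip topR',120,95,91),('gripTL b',88,160,91),('gripTR b',118,165,91),('railL',55,180,20),('railL',75,470,20),('railR',222,55,20),('railR',231,470,20)]:
    p=unproj(C,cr(x,y),z)[:2]; print(l,p,'local',(p-o)@a,(p-o)@n)
```

```text
face top L [494.3 226.6] local -85.0847676089271 24.60342907058912
face top R [485.9 185.9] local -83.7132456229275 -16.905508365513345
face bot L [495.7 234.5] local -85.58341971283488 32.62640725836324
face bot R [487.  190.1] local -83.63088948161216 -12.61644200084135
rear top L [481.8 230.4] local -98.15094439289683 25.316501355491248
cr near L [502.1 211.4] local -73.94437020910703 11.630406168939533
cr near R [497.9 187.2] local -72.29914201119043 -12.860181858333638
cr near R20 [495.3 189.2] local -75.32143468423605 -11.492004516447606
cr farL [620.  184.4] local 46.9999278352516 13.23825623065872
cr farR [613.9 158. ] local 47.33356356026595 -13.83061642044751
grip topL [641.9 173. ] local 71.01023079036088 7.383442070240525
grip topR [640.2 162.9] local 71.73324734480714 -2.876420975529104
gripTL b [623.6 178.5] local 51.8557331066327 8.428777798917169
gripTR b [619.9 169.5] local 50.42621529806915 -1.2688697371053959
railL [625.9 209.1] local 46.92020454020522 38.6825603708392
railL [507.2 237. ] local -75.0079797153949 37.76534451307731
railR [655.8 131.9] local 94.20276340653253 -29.25009463791753
railR [491.8 170.1] local -74.1642362720793 -30.87483962965029
```

Call:
{"api": "step_arm", "payload": {"commands": [[0.61, -3.25, 0, 0.4, 0], [0.6, -3.25, 1, 0, 0], [0, 0, 2.5, 0, 0], [0, 0, 3, 0, 0], [0, 0, 3, 0, 0], [0, 0, 3, 0, 0], [0, 0, 2, 0, 0], [0, 0, 1, 0, 0], [0, 0, 0, 0, 0], [0, 0, 0, 0, 0]]}}

```text
time_s: 17.47
tcp_pos: [545.7, 191.1, 74.4]
orientation: [[0.973, -0.232, 0.0], [-0.232, -0.973, 0.0], [0.0, -0.0, -1.0]]
force: [0.7, -0.2, -1.6]
gripper_width: 0.303
grasp_force: 29.8
```

Run:
```python
from h import *
np.set_printoptions(precision=3,suppress=True)
s=observe(); print(s['tcp_pos'],s['orientation'],s['gripper_width'],s['force'],s['time_s'])
n='wrist';C=cam(n); im=viewer.grab_frame(n); cv2.imwrite(f'pics/w7.png',im[:,:,::-1])
for th,z in [('anvil',40),('jaw_grip',78),('stepped_shaft',s['tcp_pos'][2]+10)]:
    for r in viewer.tip_of(n,th)[:1]:
        p=unproj(C,r['centre'],z); print(n,th,np.array(r['centre']),round(r['confidence'],2),p,(p-s['tcp_pos'])@s['orientation'])
```

```text
[545.744 191.12   74.389] [[ 0.973 -0.232  0.   ]
 [-0.232 -0.973  0.   ]
 [ 0.    -0.    -1.   ]] 0.30254843417993343 [ 0.703 -0.227 -1.623] 17.4667
wrist jaw_grip [ 90.5 327.9] 0.81 [631.775 168.909  78.   ] [88.836  1.672 -3.605]
wrist stepped_shaft [370.8 326.9] 0.94 [521.964 195.325  84.389] [-24.107   1.419 -10.002]
```

View pics/w7.png

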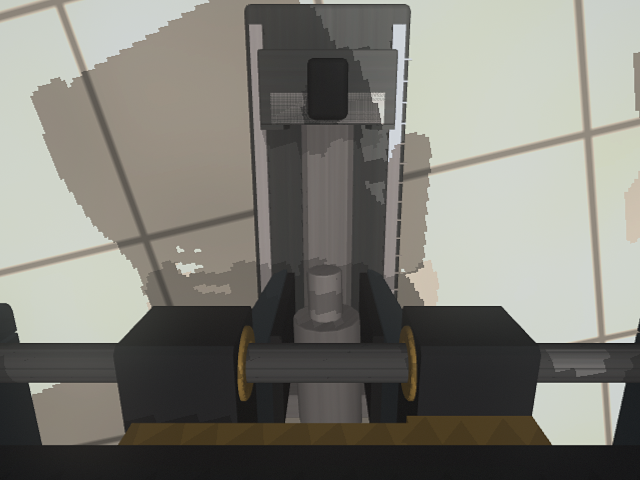

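The shaft lines up with the cradle. The cradle centre is at col 328, the spigot at col 325 and the thumb grip at (88,328), and they are parallel.

Call:
{"api": "step_arm", "payload": {"commands": [[0, 0, 1, 0, 0], [0, 0, 1, 0, 0], [0, 0, 1, 0, 0], [0, 0, 0.7, 0, 0], [0, 0, 0.3, 0, 0], [0, 0, 0.2, 0, 0], [0, 0, 0, 0, 0], [0, 0, 0, 0, 0]]}}

```text
time_s: 18.33
tcp_pos: [545.5, 191.1, 32.0]
orientation: [[0.973, -0.232, 0.0], [-0.232, -0.973, 0.0], [0.0, -0.0, -1.0]]
force: [-0.2, 0.8, -1.4]
gripper_width: 0.302
grasp_force: 29.8
```

Call:
{"api": "step_arm", "payload": {"commands": [[0, 0, 0.1, 0, 0], [0, 0, 0, 0, 0], [0, 0, 0, 0, 0]]}}

```text
time_s: 18.58
tcp_pos: [545.6, 191.1, 31.2]
orientation: [[0.973, -0.232, 0.0], [-0.232, -0.973, 0.0], [0.0, -0.0, -1.0]]
force: [0.1, 0.8, -0.9]
gripper_width: 0.303
grasp_force: 29.8
```

Call:
{"api": "step_arm", "payload": {"commands": [[0, 0, 0.1, 0, 0], [0, 0, 0, 0, 0], [0, 0, 0, 0, 0]]}}

```text
time_s: 18.83
tcp_pos: [545.7, 191.1, 30.2]
orientation: [[0.973, -0.232, 0.001], [-0.232, -0.973, 0.0], [0.001, -0.0, -1.0]]
force: [0.7, -0.0, 3.6]
gripper_width: 0.298
grasp_force: 29.8
```

Call:
{"api": "step_arm", "payload": {"commands": [[0, 0, 0, 0, 0.4], [0, 0, 0, 0, 0.55], [0, 0, 0, 0, 0.55], [0, 0, 0, 0, 0.55], [0, 0, 0, 0, 0.55], [0, 0, -0.5, 0, 0.55], [0, 0, -1, 0, 0.55], [0, 0, -2, 0, 0.55], [0, 0, -2, 0, 0.55], [0, 0, -2, 0, 0.55], [0, 0, -1, 0, 0.55], [0, 0, 0, 0, 0.55]]}}

```text
time_s: 19.83
tcp_pos: [546.8, 191.4, 117.7]
orientation: [[0.973, -0.232, 0.004], [-0.232, -0.973, 0.001], [0.004, -0.002, -1.0]]
force: [0.3, 0.2, -0.4]
gripper_width: 0.549
grasp_force: 0.0
```

Run:
```python
from h import *
np.set_printoptions(precision=3,suppress=True)
s=observe(); print(s['tcp_pos'],s['orientation'],s['gripper_width'],s['force'],s['time_s'])
n='wrist';C=cam(n); im=viewer.grab_frame(n); cv2.imwrite(f'pics/w8.png',im[:,:,::-1])
for th,z in [('jaw_grip',78),('stepped_shaft',40)]:
    for r in viewer.tip_of(n,th)[:1]:
        p=unproj(C,r['centre'],z); print(n,th,np.array(r['centre']),round(r['confidence'],2),p,(p-s['tcp_pos'])@s['orientation'])
```

```text
[546.824 191.388 117.668] [[ 0.973 -0.232  0.004]
 [-0.232 -0.973  0.001]
 [ 0.004 -0.002 -1.   ]] 0.5494200160566407 [ 0.299  0.243 -0.369] 19.8333
wrist jaw_grip [ 98.  329.9] 0.73 [632.368 168.296  78.   ] [88.412  2.722 40.005]
wrist stepped_shaft [293.9 328. ] 0.9 [521.963 195.257  40.   ] [-25.381   2.145  77.566]
```

View pics/w8.png

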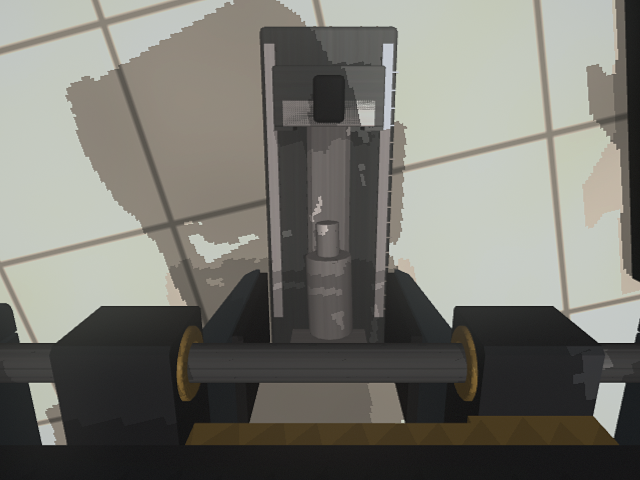

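The shaft lies in the V with its spigot toward the sliding jaw, tip at (225,327). The plain end is near the fixed jaw, and the thumb grip is at (98,330). Next I'll pinch the grip.

Call:
{"api": "step_arm", "payload": {"commands": [[2.5, 0, 0, 0, 0.55], [2.5, 0.05, 0, 0, 0.55], [2.5, 0, 0, 0, 0.55], [1.2, 0, 0, 0, 0.55], [0, 0, 1, 0, 0.55], [0, 0, 1.5, 0, 0.55], [0, 0, 1.5, 0, 0.55], [0, 0, 1, 0, 0.55], [0, 0, 0.4, 0, 0.55], [0, 0, 0, 0, 0.55], [0, 0, 0, 0, 0.55]]}}

```text
time_s: 20.9
tcp_pos: [629.7, 170.5, 60.9]
orientation: [[0.973, -0.232, -0.0], [-0.232, -0.973, -0.0], [-0.0, 0.0, -1.0]]
force: [0.8, -1.2, -0.2]
gripper_width: 0.551
grasp_force: 0.0
```

Call:
{"api": "step_arm", "payload": {"commands": [[0, 0, 0, 0, 0.3], [0, 0, 0, 0, 0], [0, 0, 0, 0, 0], [0, 0, 0, 0, 0], [0, 0, 0, 0, 0], [0, 0, 0, 0, 0], [0, 0, 0, 0, 0]]}}

```text
time_s: 21.48
tcp_pos: [630.2, 170.8, 61.1]
orientation: [[0.973, -0.232, 0.0], [-0.232, -0.973, 0.001], [0.0, -0.001, -1.0]]
force: [-0.2, 3.8, 1.2]
gripper_width: 0.15
grasp_force: 30.0
```

Call:
{"api": "step_arm", "payload": {"commands": [[-0.2, 0, 0, 0, 0], [-0.4, 0, 0, 0, 0], [-0.5, 0, 0, 0, 0], [-0.5, 0, 0, 0, 0], [-0.5, 0, 0, 0, 0], [-0.5, 0, 0, 0, 0], [-0.5, 0, 0, 0, 0], [-0.5, 0, 0, 0, 0], [-0.5, 0, 0, 0, 0], [-0.4, 0, 0, 0, 0], [0, 0, 0, 0, 0], [0, 0, 0, 0, 0]]}}

```text
time_s: 22.48
tcp_pos: [585.8, 181.3, 61.1]
orientation: [[0.973, -0.232, -0.0], [-0.232, -0.973, 0.0], [-0.0, -0.0, -1.0]]
force: [-1.1, 6.1, 2.8]
gripper_width: 0.152
grasp_force: 30.0
```

Call:
{"api": "step_arm", "payload": {"commands": [[-0.15, 0, 0, 0, 0], [-0.15, 0, 0, 0, 0], [-0.15, 0, 0, 0, 0], [-0.15, 0, 0, 0, 0], [-0.15, 0, 0, 0, 0], [-0.15, 0, 0, 0, 0], [-0.15, 0, 0, 0, 0], [0, 0, 0, 0, 0]]}}

```text
time_s: 23.15
tcp_pos: [576.1, 183.6, 61.1]
orientation: [[0.973, -0.232, 0.001], [-0.232, -0.973, 0.0], [0.001, -0.001, -1.0]]
force: [2.0, 5.0, 0.8]
gripper_width: 0.153
grasp_force: 30.0
```

Run:
```python
from h import *
np.set_printoptions(precision=3,suppress=True)
s=observe(); print(s['tcp_pos'],s['force'],s['force']@s['orientation'],s['time_s'])
n='wrist';C=cam(n); im=viewer.grab_frame(n); 
im2=viewer.grab_frame('top'); cv2.imwrite('pics/b9.png',np.hstack([cv2.resize(im,(400,300)),cv2.resize(im2[200:340,170:310],(300,300))])[:,:,::-1])
```

```text
[576.129 183.554  61.085] [2.015 5.02  0.806] [ 0.798 -5.351 -0.802] 23.15
```

Call:
{"api": "step_arm", "payload": {"commands": [[-0.1, 0, 0, 0, 0], [-0.1, 0, 0, 0, 0], [-0.1, 0, 0, 0, 0], [-0.1, 0, 0, 0, 0], [0, 0, 0, 0, 0]]}}

```text
time_s: 23.67
tcp_pos: [572.7, 184.4, 61.1]
orientation: [[0.973, -0.232, 0.001], [-0.232, -0.973, 0.0], [0.001, -0.001, -1.0]]
force: [4.8, 3.6, -1.4]
gripper_width: 0.147
grasp_force: 30.0
```

Call:
{"api": "step_arm", "payload": {"commands": [[-0.1, 0, 0, 0, 0], [-0.1, 0, 0, 0, 0], [0, 0, 0, 0, 0], [0, 0, 0, 0, 0]]}}

```text
time_s: 24.0
tcp_pos: [570.8, 184.8, 61.1]
orientation: [[0.973, -0.232, 0.001], [-0.232, -0.973, 0.0], [0.001, -0.001, -1.0]]
force: [3.7, 3.9, -0.9]
gripper_width: 0.152
grasp_force: 30.0
```

Call:
{"api": "step_arm", "payload": {"commands": [[-0.1, 0, 0, 0, 0], [-0.1, 0, 0, 0, 0], [0, 0, 0, 0, 0], [0, 0, 0, 0, 0]]}}

```text
time_s: 24.33
tcp_pos: [568.8, 185.3, 61.1]
orientation: [[0.973, -0.232, 0.001], [-0.232, -0.973, 0.0], [0.001, -0.001, -1.0]]
force: [3.7, 3.4, -0.6]
gripper_width: 0.15
grasp_force: 30.0
```

Call:
{"api": "step_arm", "payload": {"commands": [[-0.1, 0, 0, 0, 0], [-0.05, 0, 0, 0, 0], [0, 0, 0, 0, 0], [0, 0, 0, 0, 0]]}}

```text
time_s: 24.67
tcp_pos: [567.4, 185.7, 61.1]
orientation: [[0.973, -0.232, 0.001], [-0.232, -0.973, 0.0], [0.001, -0.001, -1.0]]
force: [4.8, 3.2, -0.9]
gripper_width: 0.149
grasp_force: 30.0
```

Call:
{"api": "step_arm", "payload": {"commands": [[-0.1, 0, 0, 0, 0], [-0.05, 0, 0, 0, 0], [0, 0, 0, 0, 0], [0, 0, 0, 0, 0]]}}

```text
time_s: 25.0
tcp_pos: [567.3, 185.7, 61.2]
orientation: [[0.973, -0.232, 0.004], [-0.232, -0.973, 0.0], [0.004, -0.001, -1.0]]
force: [13.0, 0.2, -7.3]
gripper_width: 0.153
grasp_force: 30.0
```

Call:
{"api": "step_arm", "payload": {"commands": [[-0.1, 0, 0, 0, 0], [-0.05, 0, 0, 0, 0], [0, 0, 0, 0, 0], [0, 0, 0, 0, 0]]}}

```text
time_s: 25.33
tcp_pos: [567.2, 185.8, 61.2]
orientation: [[0.973, -0.232, 0.006], [-0.232, -0.973, -0.0], [0.006, -0.001, -1.0]]
force: [20.2, -3.0, -14.0]
gripper_width: 0.15
grasp_force: 30.0
```

Force has climbed without further travel, so the shaft is against both jaws. I'll ease off most of the push, then release.

Call:
{"api": "step_arm", "payload": {"commands": [[0.1, 0, 0, 0, 0], [0.1, 0, 0, 0, 0], [0, 0, 0, 0, 0], [0, 0, 0, 0, 0], [0, 0, 0, 0, 0.3], [0, 0, 0, 0, 0.5], [0, 0, 0, 0, 0.5], [0, 0, 0, 0, 0.5], [0, 0, 0, 0, 0.5], [0, 0, -1, 0, 0.5], [0, 0, -2, 0, 0.5], [0, 0, -2.5, 0, 0.5]]}}

```text
time_s: 26.33
tcp_pos: [564.8, 185.4, 116.0]
orientation: [[0.973, -0.232, -0.003], [-0.232, -0.973, -0.001], [-0.003, 0.001, -1.0]]
force: [0.3, -0.7, 0.2]
gripper_width: 0.501
grasp_force: 0.0
```

Call:
{"api": "step_arm", "payload": {"commands": [[-1, 0, -2.5, 0, 0.5], [-1.5, 0, -2.5, 0, 0.5], [-1.5, 0, -1.5, 0, 0.5], [0, 0, 0, 0, 0.5], [0, 0, 0, 0, 0.5], [0, 0, 0, 0, 0.5]]}}

```text
time_s: 26.83
tcp_pos: [527.0, 194.8, 180.9]
orientation: [[0.973, -0.232, 0.0], [-0.232, -0.973, -0.0], [0.0, 0.0, -1.0]]
force: [-0.0, 0.6, -0.9]
gripper_width: 0.501
grasp_force: 0.0
```

Run:
```python
from h import *
np.set_printoptions(precision=3,suppress=True)
s=observe(); print(s['tcp_pos'],s['force'],s['time_s'])
n='wrist';C=cam(n); im=viewer.grab_frame(n); cv2.imwrite('pics/w10.png',np.hstack([im[:,150:500],cv2.resize(viewer.grab_frame('side')[150:480,150:450],(436,480))])[:,:,::-1])
for th,z in [('jaw_grip',78),('stepped_shaft',40),('anvil',40)]:
    for r in viewer.tip_of(n,th)[:1]:
        p=unproj(C,r['centre'],z); print(th,np.array(r['centre']),round(r['confidence'],2),p,(p-s['tcp_pos'])@s['orientation'])
```

```text
[527.042 194.818 180.862] [-0.006  0.645 -0.938] 26.8333
jaw_grip [175.6 326.7] 0.96 [570.408 183.176  78.   ] [ 44.868   1.272 102.869]
stepped_shaft [247.7 325.2] 0.65 [513.329 197.884  40.   ] [-14.072   0.189 140.86 ]
```

View pics/w10.png

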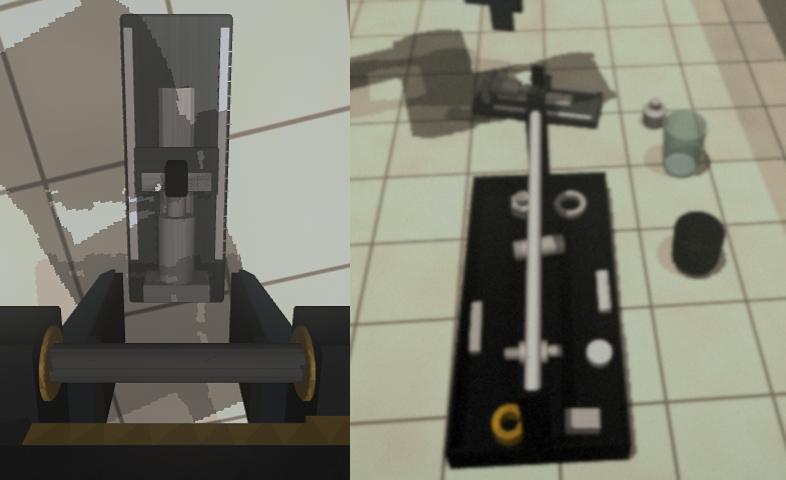

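The shaft is nipped between the jaws at about (245,176) in the left panel. In the right panel the other parts are all in the tote, and the beaker, cup and weight haven't moved.

```bash
python3 -c "
from station import job_done
print(job_done())"
```

```text
the job is handed in; nothing more can be done
None
```

The stepped shaft is lying in the V-cradle nipped between both jaws and released, and the last pictures show the other parts in the tote and the beaker, cup and weight in place; I handed the job in at about 27 s, and no verdict came back.

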